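# Pack the slim battery in the drill case and shut the lid

## Task

Tidy up the drill's accessory case: set the slim, low battery pack down flat in the empty recess of the open case (do not drop it in), so that nothing stands above the rim, then close the lid fully. The tall battery pack does not fit under the lid: leave it where it stands.

Things in the scene. Friction and masses are not known exactly. Their poses are not given: they have to be found in the camera images.
- slim_pack: The slim battery pack, loose: a black block 75 mm long (x), 50 wide (y), 45 high: plain sides up to 40 mm, and on top two rails 8 mm wide, 5 high, along x at 14 mm either side of the middle. About 0.35 kg. Lies flat on the bench, long side along world y within 30 degrees. Origin: centre of underside, z up. Either way round in the recess is fine.
- big_pack: The tall battery pack, loose, to be left alone: like the slim one but 90 mm long (x), 64 wide (y), 75 high, about 0.65 kg. Origin: centre of underside, z up. Which of the two packs is nearer the case varies.
- case: Open grey plastic accessory case, fixed, 160 mm (x) by 260 (y) outside, walls and floor 5 mm, rim 65 mm above the bench. Origin: centre of underside, z up; x points to the hinge side (roughly world +y, within 12 degrees), y along the hinge, roughly towards the robot. A fixed drill-bit holder, top 35 mm above the bench, fills y = +48 to +118 mm. Hinge line: along y at x = +80 mm, z = 65.5 mm.
- bay (a point): Centre of the floor of the case's empty recess, 5 mm above the bench, 60 mm below the rim; at x = -15, y = -50 mm in the case's frame, axes as the case's. Ribs 12 mm high, 3 mm thick bound it, leaving 91 mm (x) by 66 mm (y): the pack's long side goes along x. Above the ribs it is open; nearest case walls 60 mm (-x), 90 mm (+x) and 75 mm (-y) from the centre.
- case_lid (a joint): Lid angle, rad: 0 shut; starts open, leaning back past upright at 1.75 to 1.95 (stop 2.0). Flat grey plate, 160 mm from hinge line to free edge, 260 along the hinge, 10 thick; the hinge line lies in its inner face. At angle q the free edge is at x = 80 - 160 cos q, z = 65.5 + 160 sin q mm in the case's frame. Stiff hinge: stays at any angle, moves with about 2 N at the free edge. No latch.
Not all that is in view belongs to the job. What is shaped like the slim_pack but orange, pink or white is not meant.

How it is judged:
On the way, in this order (a step that is already met when the one before it is completed fails the run):
1. the slim pack lies flat in the recess, let go, with the lid still open (x of slim_pack in the frame of bay between -0.015 and 0.015 m and y of slim_pack in the frame of bay between -0.015 and 0.015 m and z of slim_pack in the frame of bay below 0.006 m and angle between slim_pack's own z axis and vertical below 0.12 rad and contact force between the fingers and slim_pack below 0.2 N and value of joint case_lid above 1.2 rad), for 0.2 s.
2. the lid is shut (value of joint case_lid below 0.05 rad), for 0.2 s.
At the end, for the whole second after the job is handed in: The slim pack lies flat (within 7 degrees) on the recess floor (within 6 mm), its centre within 15 mm of the recess centre along each of the case's sides, at rest; the lid is shut to within 0.05 rad (3 degrees); the tall pack is within 30 mm of where it started (x of slim_pack in the frame of bay between -0.015 and 0.015 m and y of slim_pack in the frame of bay between -0.015 and 0.015 m and z of slim_pack in the frame of bay below 0.006 m and angle between slim_pack's own z axis and vertical below 0.12 rad and value of joint case_lid below 0.05 rad and linear speed of slim_pack below 0.02 m/s and distance of big_pack from where it was at the start of the episode below 0.03 m); the robot touches nothing.
It fails at once if the slim pack is dropped (falls freely more than about 25 mm) (linear speed of slim_pack above 0.7 m/s and contact force between the fingers and slim_pack below 0.2 N).
It fails at once if the tall pack is moved more than 30 mm (distance of big_pack from where it was at the start of the episode above 0.03 m).
It also fails if it takes over 51 s, if anything falls off the work surface, if the arm or the gripper's body presses on something with over 40 N, if the wrist force passes 120 N, or if a joint passes its speed limit or range.

## Robot

A 6-joint arm with a two-finger parallel gripper is mounted at the origin on the work surface. World frame = base frame: x ahead of the robot, y to its left, z up, the work surface at z = 0. Lengths are in m, angles in rad, forces in N, time in s.
With the tool pointing down it reaches from about 0.375 to 0.975 m from the base axis. Payload 3.8 kg.
Tool frame: the origin (TCP) lies at the very end of the fingers, on their centre line; the grasp point (between the pads) lies 19 mm behind it; z points along the fingers, y is the line along which they close (so a half turn about z gives the same grasp; the last joint's range is limited). The gripper opens to 88 mm and grips with 3 to 60 N. Pads are 18 mm wide; open, the fingers measure 123 mm over their backs; the gripper's body (75 mm by 187 mm) begins 45 mm behind the grasp point.
Start: joints at [-1.378, 0.264, 1.604, -0, 1.274, -0.037], TCP at [0.154, -0.657, 0.208] pointing down, gripper open.
Joint ranges: [-2.63, 2.63], [-0.94, 2.18], [0.31, 2.57], [-1.31, 4.45], [0, 2.66], [-2.55, 2.55]. Speed limits (rad/s): [2.57, 2.57, 3.14, 3.14, 3.14, 3.14].

## Interface

Orientations are given as a 3x3 rotation matrix whose columns are the frame's x, y, z axes.
In Python, from station import ctrl, imaging, models gives the robot as it stands.
- The arm moves only by the shell command python3 -m pendant 'ROWS'. ROWS is a JSON object of lists of equal length, an entry for each row: "hand": the finger opening in mm, from 0 to 88.1; "dp": the shift along the world's x, y, z in mm, a list of three; "delta_rot": the turn, a rotation vector about the world's x, y, z in degrees, a list of three. A call has exactly 10 rows; each row shifts and turns the commanded pose from where the row before left it; what a row does not reach is not made up. A row lasts 1/12 s, in which the tool goes at most 41.7 mm and 7.16 degrees, less where a joint would pass 70% of its speed; a pose out of reach is approached as far as the arm can. A call is refused whole if a number of a shift passes 41.7 or a number of a turn 7.16, either way. A call with a gripper value outside its range is refused whole. The fingers move at their own pace and stop on an object; the grip force is fixed at half the most. Time passes only in rows, so rows that do not move let the fingers close, or fill a call up. It gives the time, the measured TCP pose, the force, the opening and the grip force at its end, in the units of the state.
- ctrl.get_obs(): the state, without advancing time (a new reading comes with each control period).
- imaging.grab_frame(name): name is "scene" or "side" or "wrist"; returns a dict with "color" (420x560x3 uint8, red, green, blue), "K" (3x3 intrinsics, pixels), "rvec" (rotation vector, rad) and "tvec" (3), from world to camera coordinates, as OpenCV has them. Camera axes: x right, y down, z forward; pixel columns grow to the right and rows downward; lengths in m; the calibration is good to about 2 mm. A picture is of the moment at which its call begins. There is no depth.
- ctrl.hand_in(): hands the job in; it is judged then, once.
Trained networks look in the newest picture that a camera, given by its name, has taken for a name from the list of things; names that differ only in an ending like _2 or _b are one class to them, and where a whole thing is asked for, a point or a joint stands for the part that bears it (a point fixed in the world has none). Each returns a list of dicts, best first, with "score" (0 to 1); they miss things now and then, are a little off and sometimes report something else, mostly with a low value. They report only what shows in the picture. A call takes as long as a camera call. They do not tell look-alikes from the thing itself.
- models.boxes_of(camera, name): "rect" ([centre column, centre row, width, height] in pixels, round what is visible of it).
- models.trace(camera, name): "region" (420x560 bool, what is visible of it) and "rect" ([centre column, centre row, width, height] in pixels, round what is visible of it).
The state is a dict: "time": time; "joints": joint angles; "qvel": joint speeds; "joint_torque": joint torques, N m; "ee_pos": TCP position; "tool_rot": TCP orientation; "wrist_force": force on the tool from outside, world axes, zero at the start; "ft_torque": the same for the moment, N m; "width": finger opening in m; "gripper_force": force on a finger pad.
Only numpy, scipy, OpenCV 4.12 (cv2) and the standard library are available. Lean on these libraries where they do the work, as an engineer would, in place of code of your own. Each camera call takes 0.05 s, during which the arm holds its last target. There are 200 camera calls.

## Working session

There is one attempt and no reset: what is moved stays moved. The work goes in short steps, Python scripts to look and compute and a shell command to move; the robot and the scene stay as the last step left them, time stands still between calls to the robot, and variables do not carry over. Pictures are saved under pics/ and viewed, at most 10 in all, crops included, and the job is handed in when it is done.

```bash
mkdir -p pics
cat > h.py <<'E'
import numpy as np, cv2
from station import ctrl, imaging, models
def ray(f,u,v):
    R=cv2.Rodrigues(np.array(f["rvec"],float))[0]; t=np.array(f["tvec"],float).ravel()
    d=R.T@np.linalg.inv(f["K"])@np.array([u,v,1.]); return -R.T@t,d
def onz(f,u,v,z):
    c,d=ray(f,u,v); return c+d*(z-c[2])/d[2]
def proj(f,P):
    return cv2.projectPoints(np.array(P,float).reshape(-1,1,3),np.array(f["rvec"],float),np.array(f["tvec"],float),np.array(f["K"],float),None)[0].reshape(-1,2)
def save(n,im): cv2.imwrite("pics/"+n+".png",im[:,:,::-1])
E
python3 - <<'E'
from h import *
np.set_printoptions(precision=3,suppress=True)
for c in ["scene","side"]:
    f=imaging.grab_frame(c); save(c+"0",f["color"]); print(c,ray(f,280,210))
    for n in ["slim_pack","big_pack","case","case_lid"]:
        print(n,[(round(r["score"],2),np.round(r["rect"]),onz(f,r["rect"][0],r["rect"][1],.03)) for r in models.boxes_of(c,n)][:4])
o=ctrl.get_obs();print(o["ee_pos"],o["tool_rot"])
E
```

```text
scene (array([ 1.042, -0.993,  0.751]), array([-0.435,  0.706, -0.559]))
slim_pack [(0.85, array([268., 246.,  22.,  32.]), array([ 0.538, -0.23 ,  0.03 ])), (0.68, array([214., 265.,  35.,  34.]), array([ 0.473, -0.354,  0.03 ])), (0.59, array([218., 311.,  30.,  40.]), array([ 0.57 , -0.463,  0.03 ])), (0.59, array([155., 295.,  46.,  38.]), array([ 0.428, -0.495,  0.03 ]))]
big_pack []
case [(0.57, array([341., 159., 121., 117.]), array([0.49 , 0.268, 0.03 ]))]
case_lid [(0.62, array([353., 134.,  95.,  72.]), array([0.446, 0.459, 0.03 ]))]
side (array([ 0.353, -0.887,  0.874]), array([ 0.125,  0.696, -0.707]))
slim_pack [(0.87, array([293., 317.,  43.,  42.]), array([ 0.471, -0.354,  0.03 ])), (0.81, array([277., 392.,  50.,  45.]), array([ 0.412, -0.498,  0.03 ])), (0.68, array([310., 264.,  42.,  39.]), array([ 0.535, -0.232,  0.03 ])), (0.58, array([352., 360.,  44.,  52.]), array([ 0.558, -0.464,  0.03 ]))]
big_pack [(0.83, array([260., 227.,  36.,  54.]), array([ 0.446, -0.101,  0.03 ]))]
case [(0.56, array([278., 134., 121., 131.]), array([0.555, 0.242, 0.03 ]))]
case_lid [(0.9, array([268., 106.,  98.,  76.]), array([0.551, 0.39 , 0.03 ])), (0.58, array([260., 225.,  39.,  55.]), array([ 0.447, -0.096,  0.03 ]))]
[ 0.154 -0.657  0.208] [[ 0.974  0.228 -0.   ]
 [ 0.228 -0.974  0.   ]
 [ 0.    -0.    -1.   ]]
```

View pics/scene0.png

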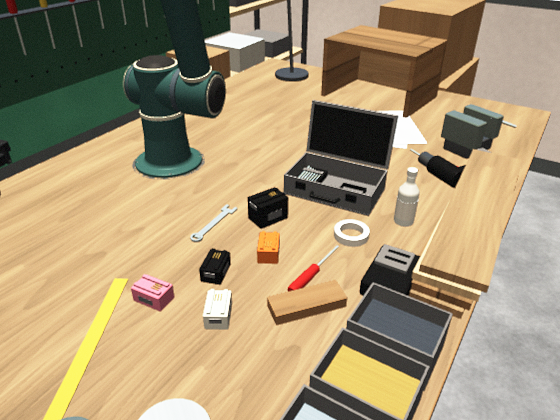

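View pics/side0.png

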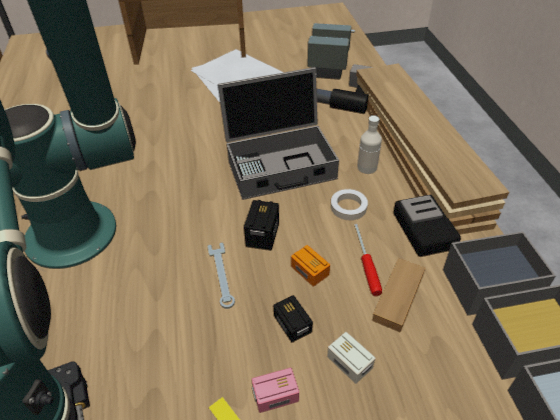

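Both views show the black slim pack at scene (214,265) and side (293,317). The tall pack is at (268,207) and (262,224), and the open case is at (337,160) and (282,135). Next I fit poses to the masks.

```bash
cat > fit.py <<'E'
from h import *
from scipy.optimize import minimize
S=4
def box(l,w,z0,z1): return np.array([[sx*l/2,sy*w/2,z] for sx in(-1,1) for sy in(-1,1) for z in(z0,z1)])
def place(P,x,y,a):
    c,s=np.cos(a),np.sin(a); return P@np.array([[c,-s,0],[s,c,0],[0,0,1]]).T+[x,y,0]
def lidpts(q):
    e=np.array([-np.cos(q),0,np.sin(q)]); n=np.array([np.sin(q),0,np.cos(q)]) # outward
    return np.array([[.08,y,.0655]+e*r+n*t for y in(-.13,.13) for r in(0,.16) for t in(0,.01)])
def sil(f,parts):
    m=np.zeros((420*S,560*S),np.uint8)
    for P in parts:
        h=cv2.convexHull(((proj(f,P)+.5)*S).astype(np.float32))
        cv2.fillConvexPoly(m,np.round(h*16).astype(np.int32),1,shift=4)
    return m>0
def cost(obs,fn,p):
    c=0
    for f,m,k in obs:
        s=sil(f,fn(p,k)); c+=1-(s&m).sum()/max((s|m).sum(),1)
    return c/len(obs)
def up(m): return cv2.resize(m.astype(np.uint8),None,fx=S,fy=S,interpolation=cv2.INTER_NEAREST)>0
def fit(obs,fn,p0s,st):
    best=None
    for p0 in p0s:
        p0=np.array(p0); sx=np.vstack([p0]+[p0+np.eye(len(p0))[i]*st[i] for i in range(len(p0))])
        r=minimize(lambda p:cost(obs,fn,p),p0,method="Nelder-Mead",options=dict(initial_simplex=sx,maxiter=120,xatol=2e-4,fatol=1e-4))
        if best is None or r.fun<best.fun: best=r
    return best
def slimfn(p,k): return [place(box(.075,.05,0,.040),*p),place(box(.075,.036,0,.045),*p)]
def casefn(p,k):
    L=place(lidpts(p[3]),*p[:3]); B=place(box(.16,.26,0,.065),*p[:3])
    return [L] if k=="lid" else [B,L]
def pick(c,n,f,xy,z=.03,tol=.06):
    for r in models.trace(c,n):
        q=onz(f,r["rect"][0],r["rect"][1],z)
        if np.hypot(*(q[:2]-xy))<tol: return r["region"]
E
cat > m1.py <<'E'
from fit import *
obs=[];co=[];bo=[];F={}
for c in ["scene","side"]:
    f=F[c]=imaging.grab_frame(c)
    m=pick(c,"slim_pack",f,[.471,-.354])
    if m is not None: obs.append((f,up(m),0)); 
    b=pick(c,"big_pack",f,[.446,-.1])
    if b is not None: bo.append((f,up(b),0))
    for n,k in (("case","case"),("case_lid","lid")):
        r=[x for x in models.trace(c,n) if x["rect"][2]>80]
        if r: co.append((f,up(r[0]["region"]),k)); print(c,n,r[0]["rect"],r[0]["region"].sum())
print(len(obs),len(co),len(bo))
r=fit(obs,slimfn,[[.471,-.354,a] for a in(1.2,1.57,1.95)],[.01,.01,.2]);print("slim",r.x,r.fun)
if bo:
    b=fit(bo,lambda p,k:[place(box(.09,.064,0,.072),*p)],[[.446,-.1,a] for a in(.4,1.2,1.9,2.6)],[.01,.01,.2]);print("big",b.x,b.fun)
g=fit(co,casefn,[[.52,.25,1.57,1.85],[.52,.25,1.7,1.85]],[.02,.02,.1,.05]);print("case",g.x,g.fun)
for c in F:
    im=F[c]["color"].copy()
    ps=slimfn(r.x,0)[:1]+casefn(g.x,"case")
    if bo: ps.append(place(box(.09,.064,0,.072),*b.x))
    if c=="scene": ps.append(place(box(.091,.066,.005,.017)+[-.015,-.05,0],*g.x[:3]))
    big=cv2.resize(im,None,fx=2,fy=2)
    for P in ps:
        q=np.round(2*proj(F[c],P)+.5).astype(int)
        for i in range(8):
            for j in range(i):
                if bin(i^j).count("1")==1: cv2.line(big,tuple(map(int,q[i])),tuple(map(int,q[j])),(0,255,0),1)
    x,y=(380,180) if c=="scene" else (400,120)
    save("fit_"+c,big[y:y+400 if c=="scene" else y+580,x:x+460])
E
python3 m1.py; python3 -c "
import cv2,numpy as np
a=cv2.imread('pics/fit_scene.png');b=cv2.imread('pics/fit_side.png')[:,:330];c=np.zeros((580,790,3),np.uint8);c[:400,:460]=a[:400];c[:b.shape[0],460:790]=b;cv2.imwrite('pics/fit.png',c)"
```

```text
scene case [341.1, 157.8, 113.2, 111.7] 9094
scene case_lid [352.5, 133.9, 93.2, 74.2] 4692
side case [278.1, 133.4, 124.5, 129.4] 11622
side case_lid [267.1, 106.0, 102.1, 78.6] 5654
2 4 2
slim [ 0.47025226 -0.34882268  1.89075867] 0.09218681020998531
big [ 0.45056286 -0.09717001  1.19689569] 0.05313506192169942
case [0.54010657 0.12574813 1.67814118 1.75252309] 0.02374862032859812
```

View pics/fit.png

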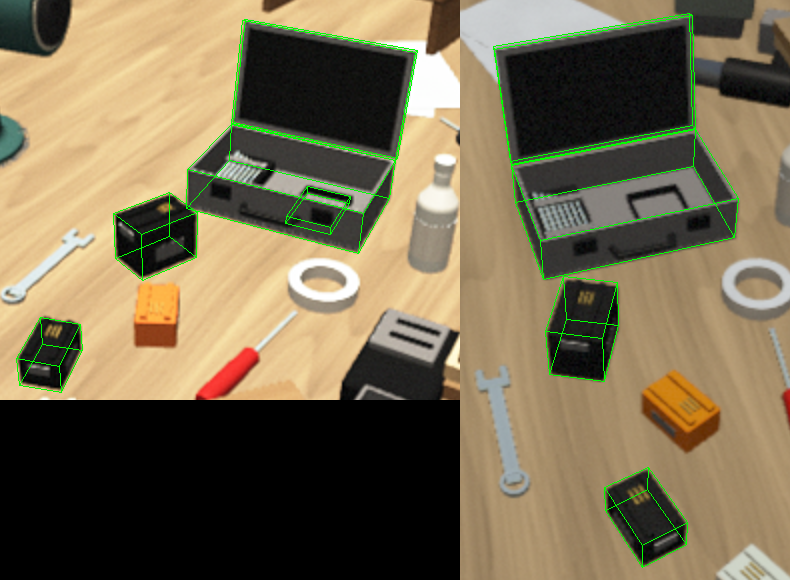

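The overlays fit well. Slim pack: (0.470, -0.349), yaw 1.89. Case: (0.540, 0.126), yaw 1.678. That puts the bay at about (0.591, 0.116). Moving towards the slim pack.

```bash
python3 -m pendant '{"hand":[80,80,80,80,80,80,80,80,80,80],"dp":[[28,28,0],[28,28,0],[28,28,0],[28,28,0],[28,28,0],[28,28,0],[28,28,0],[28,28,0],[28,28,0],[28,28,0]],"delta_rot":[[0,0,7],[0,0,7],[0,0,7],[0,0,7],[0,0,7],[0,0,7],[0,0,7],[0,0,7],[0,0,7],[0,0,7]]}'
python3 - <<'E'
from fit import *
f=imaging.grab_frame("wrist"); o=ctrl.get_obs(); print(o["ee_pos"],np.degrees(np.arctan2(o["tool_rot"][1][1],o["tool_rot"][0][1])))
m=pick("wrist","slim_pack",f,[.47,-.35],tol=.08)
im=f["color"].copy()
if m is not None:
    r=fit([(f,up(m),0)],slimfn,[[.47,-.349,a] for a in(1.6,1.89,2.1)],[.01,.01,.1]); print(r.x,np.degrees(r.x[2]),r.fun)
    for P in slimfn(r.x,0): cv2.polylines(im,[np.round(cv2.convexHull(proj(f,P).astype(np.float32))).astype(int)],True,(0,255,0))
    for P in slimfn([.4702,-.3488,1.891],0): cv2.polylines(im,[np.round(cv2.convexHull(proj(f,P).astype(np.float32))).astype(int)],True,(255,0,0))
save("w1",im)
E
```

```text
time: 1.83
ee_pos: [0.4349, -0.3757, 0.2083]
tool_rot: [[0.113, 0.994, 0.001], [0.994, -0.113, -0.0], [-0.0, 0.001, -1.0]]
wrist_force: [0.3, -0.3, -0.8]
width: 0.0804
gripper_force: 0.0
[ 0.43966529 -0.37058748  0.20826353] -5.972969789063176
```

View pics/w1.png

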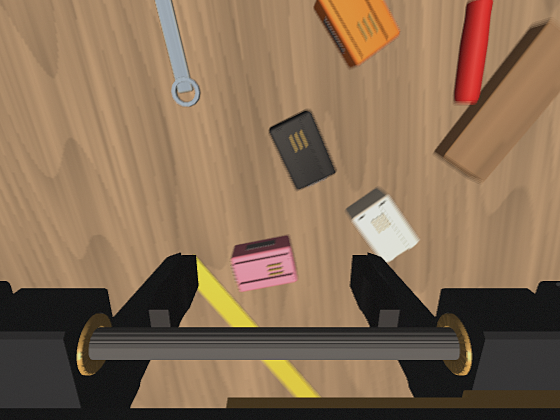

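The wrist view shows the black pack at (302,150). The network missed it, so I segment it by darkness.

Run:
```python
from fit import *
f=imaging.grab_frame("wrist"); o=ctrl.get_obs(); print(o["ee_pos"],np.degrees(np.arctan2(o["tool_rot"][1][1],o["tool_rot"][0][1])))
u,v=302,150
print([ (r["score"],np.round(r["rect"]),onz(f,*r["rect"][:2],.03)) for r in models.boxes_of("wrist","slim_pack")])
g=(f["color"].max(2)<85).astype(np.uint8); n,l,st,c=cv2.connectedComponentsWithStats(g)
w=[i for i in range(1,n) if abs(c[i][0]-u)<25 and abs(c[i][1]-v)<40 and st[i][4]>800]; print([(st[i],c[i]) for i in w])
m=cv2.morphologyEx((l==w[0]).astype(np.uint8),cv2.MORPH_CLOSE,np.ones((15,15),np.uint8))
r=fit([(f,up(m),0)],slimfn,[[.47,-.349,a] for a in(1.7,1.89,2.1)],[.01,.01,.1]); print(r.x,np.degrees(r.x[2]),r.fun)
print(cost([(f,up(m),0)],slimfn,[.4702,-.3488,1.891]))
```

```text
[ 0.43559322 -0.37519469  0.20810154] -6.5820487747658145
[(0.95, array([260., 268.,  64.,  60.]), array([ 0.40838023, -0.48558525,  0.03      ])), (0.87, array([380., 228.,  72.,  73.]), array([ 0.55911393, -0.44887642,  0.03      ])), (0.78, array([355.,  38.,  83.,  74.]), array([ 0.53503447, -0.23968093,  0.03      ])), (0.7, array([299., 156.,  63.,  81.]), array([ 0.4692452 , -0.35094807,  0.03      ]))]
[(array([ 266,  114,   67,   80, 2992], dtype=int32), array([299.26303476, 154.12466578]))]
[ 0.46944798 -0.34969096  1.89572088] 108.6168056043274 0.056242170409288916
0.07314818238970455
```

```bash
python3 -m pendant '{"hand":[80,80,80,80,80,80,80,80,80,80],"dp":[[8.6,6.5,-10],[8.6,6.5,-10],[8.6,6.5,-10],[8.6,6.5,-10],[0,0,-27],[0,0,-27],[0,0,-27],[0,0,-27],[0,0,-27],[0,0,-17]],"delta_rot":[[0,0,6.3],[0,0,6.3],[0,0,6.3],[0,0,6.3],[0,0,0],[0,0,0],[0,0,0],[0,0,0],[0,0,0],[0,0,0]]}'
python3 -m pendant '{"hand":[40,40,40,40,40,40,40,40,40,40],"dp":[[0,0,0],[0,0,0],[0,0,0],[0,0,0],[0,0,0],[0,0,0],[0,0,0],[0,0,0],[0,0,0],[0,0,0]],"delta_rot":[[0,0,0],[0,0,0],[0,0,0],[0,0,0],[0,0,0],[0,0,0],[0,0,0],[0,0,0],[0,0,0],[0,0,0]]}'
```

```text
time: 2.87
ee_pos: [0.4655, -0.3517, 0.0129]
tool_rot: [[-0.312, 0.95, -0.003], [0.95, 0.312, 0.002], [0.003, -0.002, -1.0]]
wrist_force: [-0.3, 0.6, -0.4]
width: 0.0799
gripper_force: 0.0
time: 3.7
ee_pos: [0.4682, -0.3512, 0.016]
tool_rot: [[-0.315, 0.949, 0.0], [0.949, 0.315, -0.0], [-0.0, 0.0, -1.0]]
wrist_force: [-0.3, 0.1, -0.0]
width: 0.0402
gripper_force: 0.0
```

Closed to 40 mm with no force, so I look from the wrist and side.

Run:
```python
from fit import *
f=imaging.grab_frame("wrist"); g=imaging.grab_frame("side")
s=cv2.resize(g["color"][200:420,200:400],None,fx=2,fy=2)
im=np.zeros((440,800,3),np.uint8); im[:300,:400]=cv2.resize(f["color"],(400,300)); im[:440,400:]=s
save("miss",im); print(ctrl.get_obs()["width"])
```

```text
0.04018206480144011
```

View pics/miss.png

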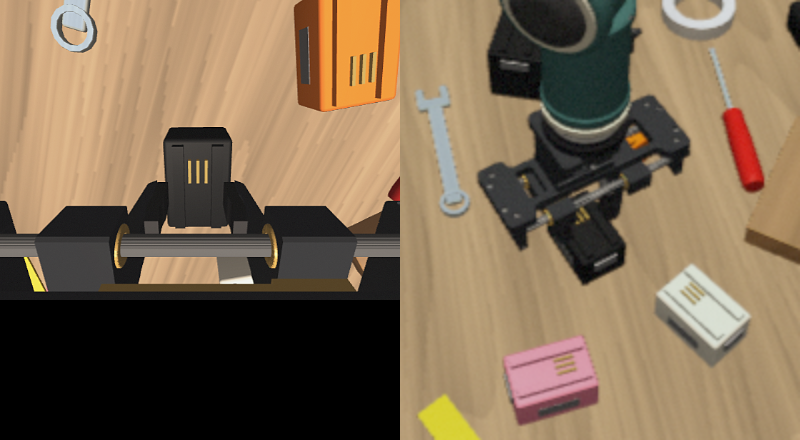

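The pack sits between the fingers and looks flush with them. I close further and see where they stop.

```bash
python3 -m pendant '{"hand":[30,30,30,30,30,30,30,30,30,30],"dp":[[0,0,0],[0,0,0],[0,0,0],[0,0,0],[0,0,0],[0,0,0],[0,0,0],[0,0,0],[0,0,0],[0,0,0]],"delta_rot":[[0,0,0],[0,0,0],[0,0,0],[0,0,0],[0,0,0],[0,0,0],[0,0,0],[0,0,0],[0,0,0],[0,0,0]]}'
python3 - <<'E'
from fit import *
f=imaging.grab_frame("wrist"); save("w3",f["color"]); o=ctrl.get_obs(); print(o["width"],o["gripper_force"])
g=imaging.grab_frame("side");
# where would finger tips / pack project?
R=np.array(o["tool_rot"]);p=np.array(o["ee_pos"])
for w in(.04,.05): print([np.round(proj(f,p+R@np.array([0,s*w/2,-.03]))[0]) for s in(-1,1)])
print(np.round(proj(f,slimfn([.4695,-.3495,1.896],0)[0])))
E
```

```text
time: 4.63
ee_pos: [0.4682, -0.3513, 0.0159]
tool_rot: [[-0.315, 0.949, -0.0], [0.949, 0.315, 0.0], [0.0, -0.0, -1.0]]
wrist_force: [0.5, -0.1, 0.2]
width: 0.0297
gripper_force: 0.0
0.030040853885340984 0.0
[array([235., 269.]), array([312., 269.])]
[array([225., 269.]), array([321., 268.])]
[[312. 282.]
 [320. 319.]
 [240. 282.]
 [234. 320.]
 [316. 176.]
 [326. 194.]
 [236. 177.]
 [227. 194.]]
```

View pics/w3.png

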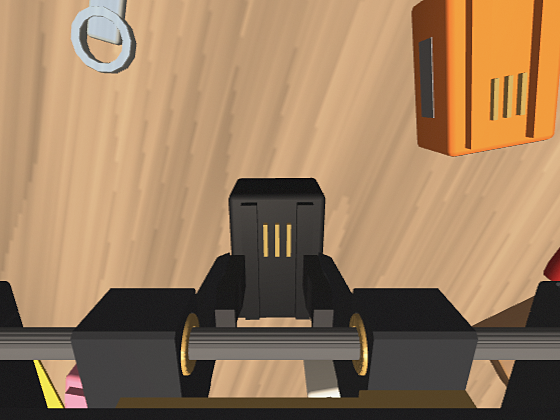

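Run:
```python
from fit import *
o=ctrl.get_obs();R=np.array(o["tool_rot"]);p=np.array(o["ee_pos"])
ims=[]
for c,cx in (("wrist",280),("side",293),("scene",214)):
    f=imaging.grab_frame(c); im=f["color"].copy()
    k=1 if c=="wrist" else 3
    if k>1:
        cy=317 if c=="side" else 260; x0,y0=cx-65,cy-75; im=cv2.resize(im[y0:y0+115,x0:x0+130],None,fx=3,fy=3)
    else: x0,y0=100,120; im=im[120:400,100:460].copy()
    def ln(P,col):
        q=(proj(f,P)-[x0,y0])*k
        for a,b in zip(q[:-1],q[1:]): cv2.line(im,tuple(int(v) for v in a),tuple(int(v) for v in b),col,1)
    for s in(-1,1):
        y=s*.015
        ln([p+R@np.array(v) for v in([-.009,y,-.045],[-.009,y,0],[.009,y,0],[.009,y,-.045])],(255,0,0))
    P=place(box(.075,.05,0,.04),.4695,-.3495,1.896)
    ln(P[[1,3,7,5,1]],(0,255,0)); ln(P[[0,2,6,4,0]],(0,255,255))
    ims.append(im)
W=np.zeros((600,800,3),np.uint8)
a,b,c=ims; W[:280,:360]=a; W[:b.shape[0],370:370+b.shape[1]]=b[:, :430]; W[285:285+c.shape[0],0:370]=c[:315,:370]
W=W[:600]; save("dbg",W)
```

```text
(no output)
```

View pics/dbg.png

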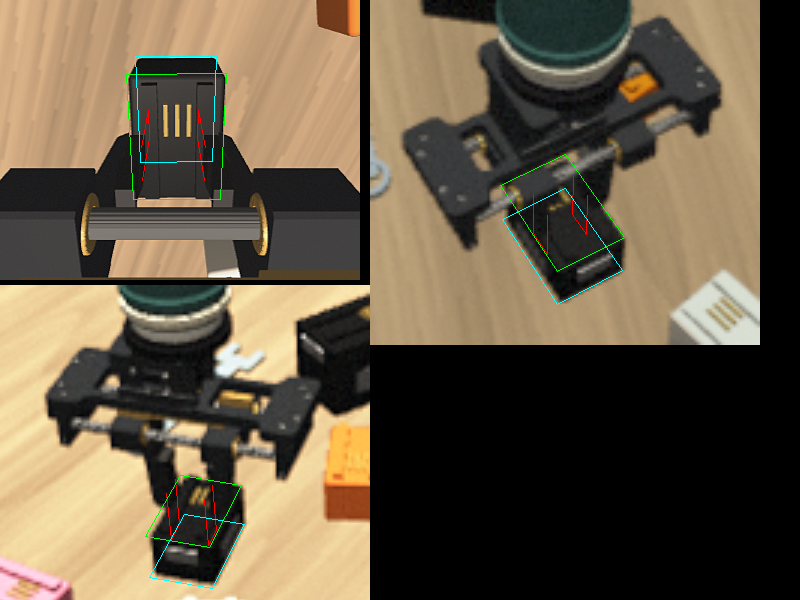

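Run:
```python
from fit import *
np.set_printoptions(precision=3,suppress=True)
o=ctrl.get_obs();R=np.array(o["tool_rot"]);p=np.array(o["ee_pos"])
f=imaging.grab_frame("wrist"); c,d=ray(f,280,210)
print("cam in tool",R.T@(c-p),"axis",R.T@d)
for z in(0,-.02,-.04,-.06): print(z,[np.round(proj(f,p+R@np.array([x,s*.040,z]))[0]) for x in(-.009,.009) for s in(-1,1)])
for c,(u,v) in (("scene",(149+195/3,185+480/3-95)),):
    f=imaging.grab_frame(c)
    for z in(0.016,.03,.05,.07,.09): print(z,np.round(proj(f,p+[0,0,z-.016])[0]),(u,v))
```

```text
cam in tool [ 0.082  0.    -0.177] axis [-0.323  0.02   0.946]
0 [array([209., 257.]), array([338., 257.]), array([207., 231.]), array([340., 230.])]
-0.02 [array([202., 274.]), array([345., 274.]), array([200., 245.]), array([347., 245.])]
-0.04 [array([194., 295.]), array([353., 294.]), array([191., 263.]), array([356., 262.])]
-0.06 [array([183., 321.]), array([364., 320.]), array([179., 285.]), array([368., 285.])]
0.016 [214. 268.] (214.0, 250.0)
0.03 [213. 264.] (214.0, 250.0)
0.05 [213. 257.] (214.0, 250.0)
0.07 [212. 250.] (214.0, 250.0)
0.09 [211. 243.] (214.0, 250.0)
```

The wrist geometry explains it: at 80 mm opening the tips are 155 px apart, and 131 px would be expected at the TCP. So the real fingertips end about 35 mm short of the reported TCP and closed just above the pack. I open, go 30 mm lower and close again.

```bash
python3 -m pendant '{"hand":[78,78,78,78,78,78,78,78,78,78],"dp":[[0,0,0],[0,0,0],[0,0,0],[0,0,0],[0.5,0.5,-5],[0.5,0.5,-5],[0,0,-5],[0,0,-5],[0,0,-5],[0,0,-5]],"delta_rot":[[0,0,0],[0,0,0],[0,0,0],[0,0,0],[0,0,0],[0,0,0],[0,0,0],[0,0,0],[0,0,0],[0,0,0]]}'
python3 -m pendant '{"hand":[40,40,40,40,40,40,40,40,40,40],"dp":[[0,0,0],[0,0,0],[0,0,0],[0,0,0],[0,0,0],[0,0,0],[0,0,0],[0,0,0],[0,0,0],[0,0,0]],"delta_rot":[[0,0,0],[0,0,0],[0,0,0],[0,0,0],[0,0,0],[0,0,0],[0,0,0],[0,0,0],[0,0,0],[0,0,0]]}'
```

```text
time: 5.82
ee_pos: [0.4689, -0.3501, -0.0149]
tool_rot: [[-0.315, 0.949, -0.0], [0.949, 0.315, 0.0], [0.0, -0.0, -1.0]]
wrist_force: [0.5, -0.6, -0.3]
width: 0.0784
gripper_force: 0.0
time: 6.65
ee_pos: [0.4695, -0.3505, -0.0137]
tool_rot: [[-0.315, 0.949, 0.001], [0.949, 0.315, -0.001], [-0.001, 0.0, -1.0]]
wrist_force: [0.7, 0.1, 0.8]
width: 0.0496
gripper_force: 30.0
```

Gripped: 49.6 mm, 30 N. Lift and carry.

```bash
python3 -m pendant '{"hand":[40,40,40,40,40,40,40,40,40,40],"dp":[[0,0,15],[0,0,25],[0,0,35],[0,0,35],[4,15,15],[9,32,0],[9,34,0],[9,34,0],[9,34,0],[9,34,0]],"delta_rot":[[0,0,0],[0,0,0],[0,0,0],[0,0,0],[0,0,0],[0,0,-1.5],[0,0,-1.5],[0,0,-1.5],[0,0,-1.5],[0,0,-1.5]]}'
python3 -m pendant '{"hand":[40,40,40,40,40,40,40,40,40,40],"dp":[[9,34,0],[9,34,0],[9,34,0],[9,34,0],[9,34,0],[9,34,0],[9,34,0],[6,22,0],[4,10,0],[0,0,0]],"delta_rot":[[0,0,-1.5],[0,0,-1.5],[0,0,-1.5],[0,0,0],[0,0,0],[0,0,0],[0,0,0],[0,0,0],[0,0,0],[0,0,0]]}'
python3 - <<'E'
from fit import *
o=ctrl.get_obs();R=np.array(o["tool_rot"]);p=np.array(o["ee_pos"]);print(p,np.degrees(np.arctan2(R[1,1],R[0,1])),o["width"],o["gripper_force"])
# pack pose in hand: fit with underside height p.z+.0138
h=p[2]+.0138
obs=[]
for c in("scene","side"):
    f=imaging.grab_frame(c)
    m=pick(c,"slim_pack",f,p[:2],z=h+.02,tol=.06)
    print(c,m is not None and m.sum())
f=imaging.grab_frame("side"); g=imaging.grab_frame("wrist")
im=np.zeros((420,800,3),np.uint8); im[:300,:400]=cv2.resize(g["color"],(400,300)); im[:,400:]=cv2.resize(f["color"][60:270,180:380],(400,420)); save("carry",im)
E
```

```text
time: 7.48
ee_pos: [0.517, -0.1654, 0.1098]
tool_rot: [[-0.187, 0.982, -0.002], [0.982, 0.187, 0.001], [0.001, -0.002, -1.0]]
wrist_force: [0.2, 0.4, -3.7]
width: 0.0494
gripper_force: 30.0
time: 8.32
ee_pos: [0.5908, 0.1047, 0.1098]
tool_rot: [[-0.114, 0.994, -0.002], [0.994, 0.114, 0.0], [0.0, -0.002, -1.0]]
wrist_force: [0.2, -1.3, -4.1]
width: 0.0493
gripper_force: 30.0
[0.59077218 0.10473576 0.10983355] 6.530712540251525 0.04934004903132472 29.986389186233282
scene 525
side 565
```

View pics/carry.png

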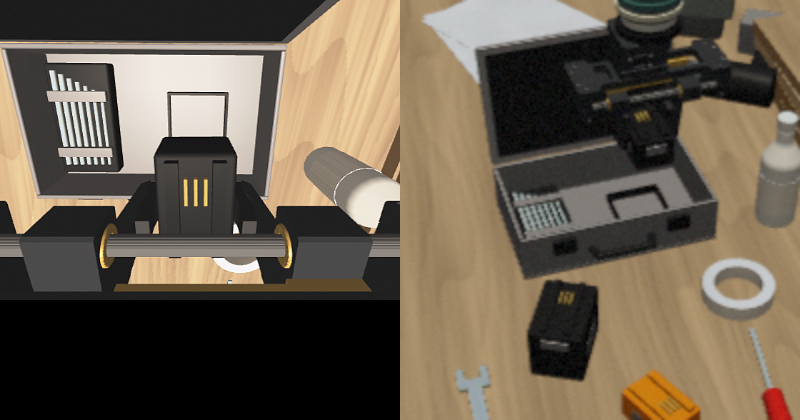

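The pack is held level over the case. The rib frame shows at wrist full-scale (235,130)–(319,130), so I check the bay estimate against that.

Run:
```python
from fit import *
o=ctrl.get_obs();p=np.array(o["ee_pos"]);R=np.array(o["tool_rot"])
f=imaging.grab_frame("wrist")
C=[.5401,.1257,1.678]
P=place(np.array([[-.015+.0485,-.05+s*.036,.017] for s in(1,-1)]),*C); print("outer far corners",proj(f,P))
rimP=place(np.array([[.08,.13,.065],[.08,-.13,.065],[-.08,.13,.065],[-.08,-.13,.065]]),*C); print("rim",proj(f,rimP))
g=cv2.cvtColor(f["color"],cv2.COLOR_RGB2GRAY)
print("row scan col 277:",[(r,int(g[r,277])) for r in range(120,142)]); print("col scan row 160:",[(c,int(g[160,c])) for c in list(range(226,246))+list(range(308,330))])
h=p[2]+.0138
obs=[]
for c in("scene","side"):
    k=imaging.grab_frame(c); m=pick(c,"slim_pack",k,p[:2],z=h+.02)
    if m is not None: obs.append((k,up(m),0))
# wrist: pack far top edge
print("wrist far edge expected (pack centred on tcp):",np.round(proj(f,[p+R@np.array([.0375,s*.025,-.0138-.04]) for s in(-1,1)])), "pack col scan row 225",[(c,int(g[225,c])) for c in list(range(205,225))+list(range(325,340))])
print("pack far: ",[(r,int(g[r,277])) for r in range(180,215)])
```

```text
outer far corners [[232.75697964 126.52196977]
 [319.59877604 126.60563743]]
rim [[ -5.04854158  56.75764285]
 [402.25093596  57.18179939]
 [ 50.98942541 277.03578347]
 [376.16794596 277.29415072]]
row scan col 277: [(120, 234), (121, 234), (122, 234), (123, 234), (124, 234), (125, 234), (126, 234), (127, 241), (128, 255), (129, 0), (130, 108), (131, 102), (132, 93), (133, 138), (134, 249), (135, 236), (136, 233), (137, 233), (138, 232), (139, 232), (140, 232), (141, 232)]
col scan row 160: [(226, 231), (227, 232), (228, 231), (229, 231), (230, 231), (231, 231), (232, 233), (233, 243), (234, 177), (235, 97), (236, 96), (237, 84), (238, 21), (239, 173), (240, 238), (241, 235), (242, 231), (243, 230), (244, 230), (245, 230), (308, 226), (309, 225), (310, 225), (311, 227), (312, 243), (313, 137), (314, 10), (315, 77), (316, 85), (317, 70), (318, 179), (319, 226), (320, 225), (321, 222), (322, 222), (323, 222), (324, 221), (325, 221), (326, 220), (327, 220), (328, 220), (329, 219)]
wrist far edge expected (pack centred on tcp): [[212. 217.]
 [333. 217.]] pack col scan row 225 [(205, 208), (206, 208), (207, 208), (208, 209), (209, 209), (210, 209), (211, 210), (212, 208), (213, 214), (214, 228), (215, 125), (216, 22), (217, 47), (218, 58), (219, 63), (220, 73), (221, 75), (222, 74), (223, 73), (224, 74), (325, 69), (326, 70), (327, 62), (328, 57), (329, 48), (330, 39), (331, 6), (332, 195), (333, 212), (334, 205), (335, 203), (336, 202), (337, 202), (338, 202), (339, 202)]
pack far:  [(180, 225), (181, 224), (182, 224), (183, 224), (184, 223), (185, 224), (186, 222), (187, 223), (188, 223), (189, 226), (190, 240), (191, 125), (192, 4), (193, 20), (194, 23), (195, 21), (196, 28), (197, 23), (198, 26), (199, 23), (200, 26), (201, 23), (202, 24), (203, 23), (204, 26), (205, 23), (206, 25), (207, 23), (208, 28), (209, 23), (210, 25), (211, 22), (212, 23), (213, 28), (214, 31)]
```

Bay and pack agree with the estimates; the small row offset is common to both. Centre and lower.

```bash
python3 -m pendant '{"hand":[40,40,40,40,40,40,40,40,40,40],"dp":[[0,6,0],[0.5,5.5,0],[0,0,-10],[0,0,-15],[0,0,-15],[0,0,-15],[0,0,-15],[0,0,-15],[0,0,-10],[0,0,0]],"delta_rot":[[0,0,-0.4],[0,0,0],[0,0,0],[0,0,0],[0,0,0],[0,0,0],[0,0,0],[0,0,0],[0,0,0],[0,0,0]]}'
```

```text
time: 9.7
ee_pos: [0.5889, 0.1141, 0.0125]
tool_rot: [[-0.104, 0.995, -0.006], [0.995, 0.104, -0.001], [-0.0, -0.006, -1.0]]
wrist_force: [-0.5, -1.1, -3.1]
width: 0.0499
gripper_force: 30.0
```

```bash
python3 -m pendant '{"hand":[40,40,40,40,40,40,40,40,40,40],"dp":[[0,0,0],[0,0,-5],[0,0,-5],[0,0,-4],[0,0,-4],[0,0,-2],[0,0,-1],[0,0,-1],[0,0,0],[0,0,0]],"delta_rot":[[0,0,0],[0,0,0],[0,0,0],[0,0,0],[0,0,0],[0,0,0],[0,0,0],[0,0,0],[0,0,0],[0,0,0]]}'
```

```text
time: 10.53
ee_pos: [0.5918, 0.1142, -0.006]
tool_rot: [[-0.104, 0.995, 0.0], [0.995, 0.104, 0.0], [0.0, 0.0, -1.0]]
wrist_force: [0.1, -0.5, -4.0]
width: 0.0499
gripper_force: 30.0
```

```bash
python3 -m pendant '{"hand":[40,40,40,40,40,40,40,40,40,40],"dp":[[0,1,-1],[0,0,-1],[0,0,-0.5],[0,0,-0.5],[0,0,0],[0,0,0],[0,0,0],[0,0,0],[0,0,0],[0,0,0]],"delta_rot":[[0,0,0],[0,0,0],[0,0,0],[0,0,0],[0,0,0],[0,0,0],[0,0,0],[0,0,0],[0,0,0],[0,0,0]]}'
```

```text
time: 11.37
ee_pos: [0.5917, 0.1153, -0.0087]
tool_rot: [[-0.104, 0.995, 0.0], [0.995, 0.104, 0.0], [0.0, 0.0, -1.0]]
wrist_force: [-3.3, -0.5, 3.6]
width: 0.0494
gripper_force: 30.0
```

Contact with the floor (force changed sign). Release and rise.

```bash
python3 -m pendant '{"hand":[62,62,62,62,62,62,62,62,62,62],"dp":[[0,0,0],[0,0,0],[0,0,0],[0,0,0],[0,0,0],[0,0,5],[0,0,15],[0,0,20],[0,0,20],[0,0,20]],"delta_rot":[[0,0,0],[0,0,0],[0,0,0],[0,0,0],[0,0,0],[0,0,0],[0,0,0],[0,0,0],[0,0,0],[0,0,0]]}'
python3 -m pendant '{"hand":[0,0,0,0,0,0,0,0,0,0],"dp":[[0,0,35],[0,0,35],[0,0,35],[0,0,35],[0,0,30],[0,0,0],[0,0,0],[0,0,0],[0,0,0],[0,0,0]],"delta_rot":[[0,0,0],[0,0,0],[0,0,0],[0,0,0],[0,0,0],[0,0,0],[0,0,0],[0,0,0],[0,0,0],[0,0,0]]}'
python3 - <<'E'
from fit import *
o=ctrl.get_obs();p=np.array(o["ee_pos"]);R=np.array(o["tool_rot"])
W=np.zeros((600,800,3),np.uint8)
f=imaging.grab_frame("wrist"); W[:300,:400]=cv2.resize(f["color"],(400,300))
obs=[]
for c,(ox,oy) in(("scene",(0,300)),("side",(400,0))):
    k=imaging.grab_frame(c); q=[proj(k,p+R@np.array([0,0,-z]))[0] for z in(0,.02,.04,.06,.08)]
    x0,y0=int(q[1][0])-50,max(int(q[1][1])-40,0); im=cv2.resize(k["color"][y0:y0+75,x0:x0+100],(400,300),interpolation=cv2.INTER_CUBIC)
    for a in q: cv2.circle(im,tuple(int(v*4) for v in a-[x0,y0]),3,(255,0,0),-1)
    W[oy:oy+300,ox:ox+400]=im
    m=pick(c,"slim_pack",k,[.59,.115],tol=.04,z=.04)
    if m is not None: print(c,m.sum())
m=pick("wrist","slim_pack",f,[.59,.115],tol=.04,z=.04)
if m is not None:
    P=lambda p_,k:[place(box(.075,.05,.005,.045),*p_),place(box(.075,.036,.005,.05),*p_)]
    r=fit([(f,up(m),0)],P,[[.592,.115,1.68]],[.01,.01,.1]); print(r.x,r.fun)
save("rel",W)
E
```

```text
time: 12.2
ee_pos: [0.5915, 0.1152, 0.0719]
tool_rot: [[-0.104, 0.995, -0.0], [0.995, 0.104, -0.0], [-0.0, -0.0, -1.0]]
wrist_force: [-0.7, 0.8, -0.1]
width: 0.0623
gripper_force: 0.0
time: 13.03
ee_pos: [0.5904, 0.115, 0.2386]
tool_rot: [[-0.104, 0.995, -0.004], [0.995, 0.104, -0.001], [-0.0, -0.004, -1.0]]
wrist_force: [0.3, 0.5, 0.0]
width: 0.0002
gripper_force: 0.0
scene 238
side 422
[0.59160812 0.11669857 1.67550153] 0.04609992013488329
```

View pics/rel.png

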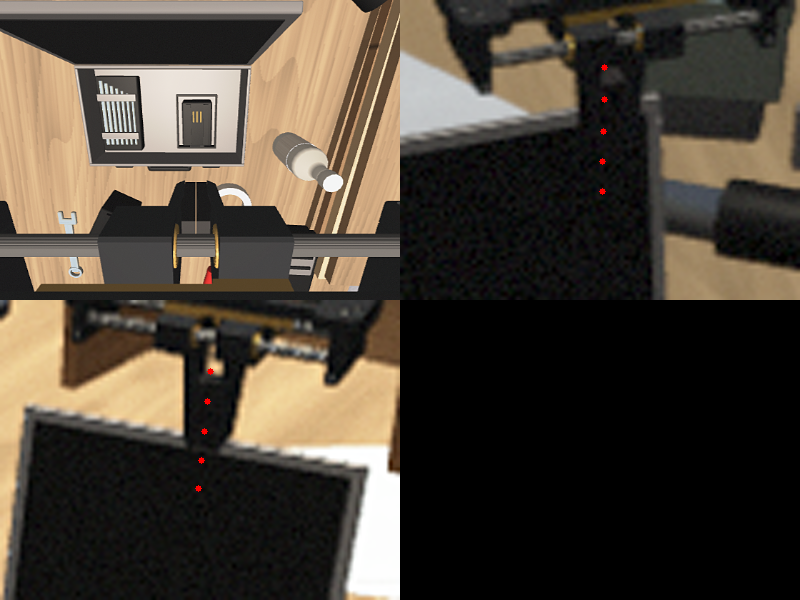

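The pack is centred in the recess (fit 0.5916, 0.1167). Fingertips end about 30 mm above the reported TCP. Now over and behind the lid.

```bash
python3 -m pendant '{"hand":[0,0,0,0,0,0,0,0,0,0],"dp":[[-7,18,5],[-14,36,0],[-14,36,0],[-14,36,0],[-14,36,0],[-7,18,0],[0,0,-28],[0,0,-28],[0,0,-28],[0,0,0]],"delta_rot":[[0,0,0],[0,0,0],[0,0,0],[0,0,0],[0,0,0],[0,0,0],[0,0,0],[0,0,0],[0,0,0],[0,0,0]]}'
```

```text
time: 14.17
ee_pos: [0.5173, 0.2935, 0.1553]
tool_rot: [[-0.105, 0.994, -0.01], [0.994, 0.105, -0.005], [-0.004, -0.01, -1.0]]
wrist_force: [-0.9, -1.7, -1.0]
width: 0.0005
gripper_force: 0.0
```

```bash
python3 -m pendant '{"hand":[0,0,0,0,0,0,0,0,0,0],"dp":[[2.1,-20,0],[2.1,-20,0],[2.1,-20,0],[2.1,-20,0],[1.3,-12.3,-1.8],[1.3,-12.3,-1.8],[1.3,-12.3,-1.8],[1.2,-11.3,-5.3],[1.2,-11.3,-5.3],[1.2,-11.3,-5.3]],"delta_rot":[[0,0,0],[0,0,0],[0,0,0],[0,0,0],[0,0,0],[0,0,0],[0,0,0],[0,0,0],[0,0,0],[0,0,0]]}'
python3 - <<'E'
from fit import *
C=[.5401,.1257,1.678]
for c in("side","scene"):
    f=imaging.grab_frame(c); r=[x for x in models.trace(c,"case_lid") if x["rect"][2]>60]
    if r:
        m=up(r[0]["region"]); v=[(cost([(f,m,"lid")],lambda p,k:casefn(C+[p],k),q),q) for q in np.arange(0,2,.1)]; print(c,sorted(v)[:3])
E
```

```text
time: 15.0
ee_pos: [0.5378, 0.1436, 0.14]
tool_rot: [[-0.104, 0.995, 0.0], [0.995, 0.104, 0.0], [0.0, 0.0, -1.0]]
wrist_force: [0.8, 1.4, 0.8]
width: -0.0
gripper_force: 0.8
side [(np.float64(0.08731116089379054), np.float64(0.9)), (np.float64(0.3153268269040118), np.float64(1.0)), (np.float64(0.33186116133621835), np.float64(0.8))]
scene [(np.float64(0.10038968747580579), np.float64(0.9)), (np.float64(0.2188191483620271), np.float64(0.8)), (np.float64(0.2645710966242819), np.float64(1.0))]
```

Lid at 0.9 rad as planned. Continue.

```bash
python3 -m pendant '{"hand":[0,0,0,0,0,0,0,0,0,0],"dp":[[1,-9.3,-8.3],[1,-9.3,-8.3],[1,-9.3,-8.3],[0.7,-6.3,-10.7],[0.7,-6.3,-10.7],[0.7,-6.3,-10.7],[0.2,-2.2,-9],[0.2,-2.2,-9],[0.2,-2.2,-8],[0,0,0]],"delta_rot":[[0,0,0],[0,0,0],[0,0,0],[0,0,0],[0,0,0],[0,0,0],[0,0,0],[0,0,0],[0,0,0],[0,0,0]]}'
python3 -m pendant '{"hand":[0,0,0,0,0,0,0,0,0,0],"dp":[[0,-2,-2],[0,0,-2],[0,0,-2],[0,0,-2],[0,0,-1],[0,0,0],[0,0,0],[0,0,0],[0,0,0],[0,0,0]],"delta_rot":[[0,0,0],[0,0,0],[0,0,0],[0,0,0],[0,0,0],[0,0,0],[0,0,0],[0,0,0],[0,0,0],[0,0,0]]}'
```

```text
time: 16.03
ee_pos: [0.5415, 0.0906, 0.0551]
tool_rot: [[-0.104, 0.995, -0.004], [0.995, 0.104, -0.0], [-0.0, -0.004, -1.0]]
wrist_force: [-0.6, -0.3, -0.1]
width: 0.0007
gripper_force: 0.0
time: 16.87
ee_pos: [0.5432, 0.0891, 0.0487]
tool_rot: [[-0.104, 0.995, 0.0], [0.995, 0.104, 0.0], [0.0, 0.0, -1.0]]
wrist_force: [0.1, 0.1, 0.0]
width: 0.0002
gripper_force: 0.1
```

```bash
python3 -m pendant '{"hand":[0,0,0,0,0,0,0,0,0,0],"dp":[[0,0,-1],[0,0,-1],[0,0,-1],[0,0,-1],[0,0,-1],[0,0,-1],[0,0,0],[0,0,0],[0,0,0],[0,0,0]],"delta_rot":[[0,0,0],[0,0,0],[0,0,0],[0,0,0],[0,0,0],[0,0,0],[0,0,0],[0,0,0],[0,0,0],[0,0,0]]}'
```

```text
time: 17.7
ee_pos: [0.5434, 0.0889, 0.045]
tool_rot: [[-0.104, 0.995, -0.0], [0.995, 0.104, -0.0], [-0.0, -0.0, -1.0]]
wrist_force: [-6.9, -2.5, 16.0]
width: 0.0008
gripper_force: 8.1
```

```bash
cat > lid.py <<'E'
from fit import *
C=[.5401,.1257,1.678]
for c in("side","scene","wrist"):
    f=imaging.grab_frame(c); r=[x for x in models.trace(c,"case_lid") if x["rect"][2]>60]
    if r:
        m=up(r[0]["region"]); v=[(round(cost([(f,m,"lid")],lambda p,k:casefn(C+[p],k),q),3),round(q,2)) for q in np.arange(-.1,2,.05)]; print(c,sorted(v)[:3])
E
python3 lid.py
```

```text
side [(np.float64(0.251), np.float64(0.0)), (np.float64(0.273), np.float64(-0.05)), (np.float64(0.311), np.float64(-0.1))]
scene [(np.float64(0.155), np.float64(0.0)), (np.float64(0.219), np.float64(0.05)), (np.float64(0.221), np.float64(-0.05))]
wrist [(np.float64(0.107), np.float64(-0.05)), (np.float64(0.114), np.float64(-0.1)), (np.float64(0.125), np.float64(0.0))]
```

Firm stop at 16 N and the lid reads 0. Retreat and check.

```bash
python3 -m pendant '{"hand":[0,0,0,0,0,0,0,0,0,0],"dp":[[0,0,5],[0,0,15],[0,0,30],[0,0,30],[0,-30,30],[0,-35,20],[0,-35,0],[0,-35,0],[0,0,0],[0,0,0]],"delta_rot":[[0,0,0],[0,0,0],[0,0,0],[0,0,0],[0,0,0],[0,0,0],[0,0,0],[0,0,0],[0,0,0],[0,0,0]]}'
cat >> lid.py <<'E'
    for n in ("big_pack",):
        b=pick(c,n,f,[.45,-.097],tol=.06)
        if b is not None:
            g=fit([(f,up(b),0)],lambda p,k:[place(box(.09,.064,0,.072),*p)],[[.45,-.097,1.2]],[.01,.01,.1]);print("big",g.x,g.fun)
    if c=="side": save("end",cv2.resize(f["color"][60:270,180:380],(760,600)) if 0 else cv2.resize(f["color"][60:270,160:420],None,fx=2.8,fy=2.8))
E
python3 lid.py
```

```text
time: 18.83
ee_pos: [0.5431, -0.0469, 0.172]
tool_rot: [[-0.1, 0.995, 0.0], [0.995, 0.1, 0.0], [0.0, 0.0, -1.0]]
wrist_force: [0.6, -0.2, 1.0]
width: 0.0004
gripper_force: 0.0
side [(np.float64(0.179), np.float64(0.0)), (np.float64(0.216), np.float64(-0.05)), (np.float64(0.237), np.float64(0.05))]
big [ 0.44988854 -0.09927144  1.20019276] 0.03589581937822606
scene [(np.float64(0.065), np.float64(0.0)), (np.float64(0.1), np.float64(0.05)), (np.float64(0.142), np.float64(-0.05))]
big [ 0.450741   -0.09618233  1.19697752] 0.06598847677349662
wrist [(np.float64(0.033), np.float64(0.0)), (np.float64(0.038), np.float64(-0.05)), (np.float64(0.058), np.float64(-0.1))]
big [ 0.45068769 -0.09890005  1.19281582] 0.05428849490119747
```

View pics/end.png

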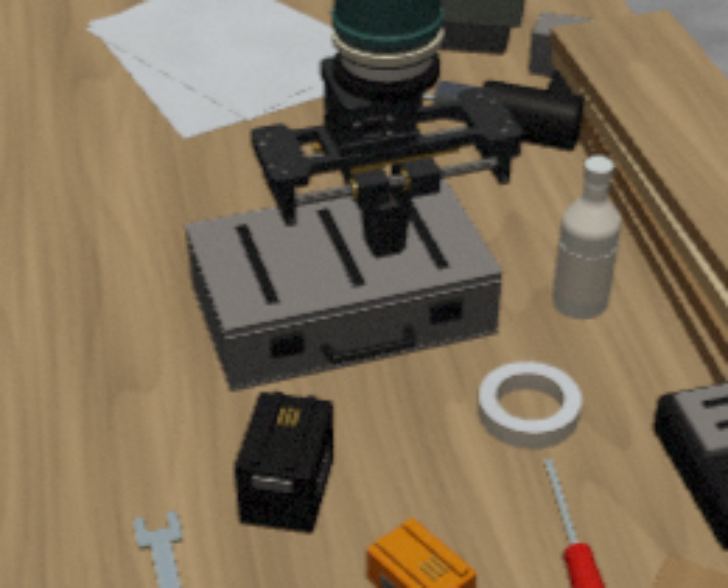

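The lid lies flush along the front rim (225,325)–(498,275). The tall pack at (285,460) has not moved, and the arm is clear.

```bash
python3 -c "from station import ctrl; print(ctrl.hand_in())"
```

```text
the job is handed in; nothing more can be done
None
```

I handed the job in: the slim pack lies flat and centred in the recess, the lid reads shut in all three camera views, and the tall pack stayed within about 2 mm of its start; the verdict was not returned.

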